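Open the board case and square up the stack inside

TASK

Lift the lid of the clear parts case by its lime tab and swing it right back until it rests on its stop, without flinging it or letting it drop. Then tap the four circuit boards inside into one square stack, flush on every side and lying flat on their pink pad, and leave everything else where it is.

Things in the scene. Friction and masses are not known exactly. Their poses are not given: they have to be found in the camera images.
- case: clear open-topped case, fixed to the bench, 160 (own x) x 220 (own y) x 60 mm high, walls 4 mm, inner floor 5 mm above the bench; origin at the centre of its underside; the lid's tab is on its -x side, the front; the inner face of its +y end wall is 106 mm from the origin. Two lime posts behind the hinge are the lid's stop
- pad (a point): middle of the top of the pink pad that carries the stack, 13 mm above the bench (8 mm above the case's inner floor); the pad is 34 mm (case x) by 95 mm (case y), narrower than the boards so that fingers can reach past them, and touches the case's +y end wall
- lid (a joint): lid angle in rad: 0 shut, 1.83 resting on the stop (leaning a little back past upright). The hinge is stiff but not stiff enough to hold the lid low down: let go below about 1.0 rad it can fall shut; above that it stays where it is left
- lid_hinge (a point): middle of the lid's hinge line, which runs along the case's y axis 80 mm behind the case's centre and 60 mm above the bench. The clear lid (160 x 220 x 5 mm, about 0.35 kg) runs from here to the front when shut, its underside level with the hinge line
- lid_tab (a point): gripping point in the lime tab at the middle of the lid's front edge, 188 mm from the hinge line (4 mm above the lid's underside plane, when shut). The tab is 40 mm wide (along the hinge direction), 12 mm thick, and sticks out 42 mm in front of the lid's edge (this point is 28 mm in front of the edge)
- board1: bottom board of the stack: carrier-plate circuit board, aluminium below and green above, 50 (own x) x 110 (own y) x 6 mm, about 85 g, loose; origin at the centre of its underside. Its long side lies roughly along the case's y axis, a short way from the case's +y end wall, with room for a finger at its -y end and on both long sides
- board2: second board from the bottom: same kind and size as board1
- board3: third board from the bottom: same kind and size as board1
- board4: top board: same kind and size as board1
- spool: bystander: steel spool, 34 mm across, 28 mm high, standing inside the case in its rear -y corner
- jar: bystander: amber jar with a blue cap, 52 mm across, 65 mm high, beside the case's -y end
- driver: bystander: screwdriver with an orange handle, 170 mm long, lying beside the case's +y end
- notebook: bystander: purple notebook 210 x 150 x 14 mm
- mug: bystander: white mug 76 mm across, 95 mm high
- marker: bystander: white marker with an orange cap, 160 mm long, 16 mm high

How it is judged:
By the outcome, as a careful person would: the job done as asked, in the order asked, and still so for the second after the job is handed in, with the robot touching nothing.
It also fails if it takes over 72 s, if anything falls off the work surface, if the arm or the gripper's body presses on something with over 40 N, if the wrist force passes 120 N, or if a joint passes its speed limit or range.

ROBOT

A 6-joint arm with a two-finger parallel gripper is mounted at the origin on the work surface. World frame = base frame: x ahead of the robot, y to its left, z up, the work surface at z = 0. Lengths are in m, angles in rad, forces in N, time in s.
With the tool pointing down it reaches from about 0.375 to 0.975 m from the base axis. Payload 3.8 kg.
Tool frame: the origin (TCP) lies midway between the tips of the shut fingers; the grasp point (between the pads) lies 19 mm behind it; z points along the fingers, y is the line along which they close (so a half turn about z gives the same grasp; the last joint's range is limited). The gripper opens to 85 mm and grips with 20 to 120 N. Pads are 22 mm wide; open, the fingers measure 114 mm over their backs; the gripper's body (76 mm by 85 mm) begins 54 mm behind the grasp point. The pads swing forward as they close: fully open they stand 13 mm farther back than shut.
Start: joints at [-1.324, 0.264, 1.604, -0, 1.274, -0.037], TCP at [0.189, -0.648, 0.231] pointing down, gripper open.
Joint ranges: [-2.63, 2.63], [-0.94, 2.18], [0.31, 2.57], [-1.31, 4.45], [0, 2.66], [-2.55, 2.55]. Speed limits (rad/s): [2.57, 2.57, 3.14, 3.14, 3.14, 3.14].

INTERFACE

Orientations are given as a rotation vector (axis times angle).
In Python, from workcell import * gives the robot as it stands. The module is installed in compiled form; this text tells all that it offers.
- The arm moves only by the tool apply_moves, never from a script. Its arguments are lists of equal length, an entry for each row: "fingers": the opening, from 0 (shut) to 1 (fully open); "travel": the shift along the tool's x, y, z normalised to -1 to 1, where 1 is 0.05 m, a list of three; "rotation": the turn, a rotation vector about the tool's x, y, z normalised to -1 to 1, where 1 is 6 degrees, a list of three. In form: {"fingers": [fingers, ...], "travel": [[dx, dy, dz], ...], "rotation": [[ax, ay, az], ...]}. A call has 1 to 12 rows; each row shifts and turns the commanded pose from where the row before left it, along the tool's axes as they then stand; what a row does not reach is not made up. A row lasts 1/10 s, in which the tool goes at most 50 mm and 8.59 degrees, less where a joint would pass 70% of its speed; a pose out of reach is approached as far as the arm can. A call with a number of a shift or a turn outside -1 to 1 is refused whole. A call with a gripper value outside its range is refused whole. The fingers move at their own pace and stop on an object; "newtons" is the grip in N (left out, the last holds). Time passes only in rows, so rows that do not move let the fingers close. It gives the time, the measured TCP pose, the force, the opening and the grip force at its end, in the units of the state.
- read_state(): the state, without advancing time (a new reading comes with each control period).
- read_camera(name): name is "scene" or "top" or "wrist"; returns a dict with "image" (480x640x3 uint8, red, green, blue), "fx", "fy", "cx", "cy" (pixels), "k1" (the pictures are not rectified: a ray, as slopes to the right and down, at radius r is drawn at 1 + k1 r^2 times it, then the intrinsics apply), "extrinsics" (4x4, takes a point from world to camera coordinates). Camera axes: x right, y down, z forward; pixel columns grow to the right and rows downward; lengths in m; the calibration is good to about 2 mm. A picture is of the moment at which its call begins. There is no depth.
- finish_job(): hands the job in; it is judged then, once.
Trained networks look in the newest picture that a camera, given by its name, has taken for a name from the list of things; names that differ only in an ending like _2 or _b are one class to them, and where a whole thing is asked for, a point or a joint stands for the part that bears it (a point fixed in the world has none). Each returns a list of dicts, best first, with "p" (0 to 1); they miss things now and then, are a little off and sometimes report something else, mostly with a low value. They report only what shows in the picture. A call takes as long as a camera call.
- regions_of(camera, name): "mask" (480x640 bool, what is visible of it) and "bbox" ([left, top, width, height] in pixels, round what is visible of it).
- tip_of(camera, name): "location" ([column, row] in pixels: a listed point, or the origin of a listed thing).
The state is a dict: "time": time; "q": joint angles; "joint_vel": joint speeds; "joint_torque": joint torques, N m; "tool_pos": TCP position; "tcp_rot": TCP orientation; "wrist_force": force on the tool from outside, world axes, zero at the start; "torque": the same for the moment, N m; "width": opening from 0.0 (shut) to 1.0 (fully open); "grip_force": force on a finger pad.
Only numpy, scipy, OpenCV 4.12 (cv2) and the standard library are available. Lean on these libraries where they do the work, as an engineer would, in place of code of your own. Each camera call takes 0.05 s, during which the arm holds its last target. There are 200 camera calls.

## Working session

There is one attempt and no reset: what is moved stays moved. The work goes in short steps, Python scripts to look and compute and a tool call to move; the robot and the scene stay as the last step left them, time stands still between calls to the robot, and variables do not carry over. Pictures are saved under pics/ and viewed, at most 10 in all, crops included, and the job is handed in when it is done.

Besides the shell and the picture viewer there is one more tool, called after ">>>" by a JSON object that holds its "method" and its "body", one argument or row to a line. apply_moves: Moves the arm, as the interface text tells. Scaled input: -1 to 1 covers 0.05 m each way for a shift and 6 degrees each way for a turn. Its arguments: {"type":"object","properties":{"fingers":{"type":"array","items":{"type":"number"}},"travel":{"type":"array","items":{"type":"array","items":{"type":"number"}}},"rotation":{"type":"array","items":{"type":"array","items":{"type":"number"}}},"newtons":{"type":"number"}},"required":["fingers","travel","rotation"]}

```bash
mkdir -p pics; cat > h.py <<'E'
from workcell import *
import numpy as np, cv2
from scipy.spatial.transform import Rotation as R
def ray(cam,uv):
    K=np.array([[cam['fx'],0,cam['cx']],[0,cam['fy'],cam['cy']],[0,0,1.]])
    p=cv2.undistortPoints(np.array([[uv]],float),K,np.array([cam['k1'],0,0,0,0.]))[0,0]
    E=np.array(cam['extrinsics']);Rm=E[:3,:3]
    return -Rm.T@E[:3,3], Rm.T@np.array([p[0],p[1],1])
def onz(cam,uv,z):
    o,d=ray(cam,uv); return o+d*(z-o[2])/d[2]
def proj(cam,P):
    K=np.array([[cam['fx'],0,cam['cx']],[0,cam['fy'],cam['cy']],[0,0,1.]])
    E=np.array(cam['extrinsics'])
    return cv2.projectPoints(np.array(P,float).reshape(-1,1,3),cv2.Rodrigues(E[:3,:3])[0],E[:3,3],K,np.array([cam['k1'],0,0,0,0.]))[0][:,0]
def save(cam,n): cv2.imwrite('pics/'+n,cam['image'][:,:,::-1])
def tri(c1,u1,c2,u2):
    o1,d1=ray(c1,u1);o2,d2=ray(c2,u2)
    s=np.linalg.lstsq(np.c_[d1,-d2],o2-o1,rcond=None)[0]
    a,b=o1+s[0]*d1,o2+s[1]*d2
    return (a+b)/2,np.linalg.norm(a-b)
E
cat > a.py <<'E'
from h import *
C={n:read_camera(n) for n in('scene','top')}
for n in C:
    save(C[n],n+'1.png'); E=np.array(C[n]['extrinsics']); print(n,'cam at',(-E[:3,:3].T@E[:3,3]).round(3),C[n]['fx'])
for t in 'case pad lid_hinge lid_tab board1 board4 spool jar driver notebook mug marker'.split():
    r={}
    for n in C:
        l=tip_of(n,t)
        if l: r[n]=l[0]['location']; print(t,n,np.round(l[0]['location'],1),round(l[0]['p'],2),len(l))
    if len(r)==2: print('   ',[np.round(x,4) for x in tri(C['scene'],r['scene'],C['top'],r['top'])])
print(read_state())
E
python3 a.py
```

```text
scene cam at [ 1.255 -0.98   0.876] 548.9305196282432
top cam at [ 0.433 -0.002  1.325] 483.4029776153226
case top [264.1 237. ] 0.59 1
lid_hinge scene [369.6 241.6] 0.7 1
lid_hinge top [253.7 205.7] 0.62 1
    [array([0.6134, 0.1189, 0.0484]), np.float64(0.0009)]
lid_tab scene [303.9 224.3] 0.88 1
lid_tab top [269.6 272.7] 0.85 1
    [array([0.4324, 0.0678, 0.0647]), np.float64(0.0123)]
board1 top [201.9 249.3] 0.29 1
board4 top [201.9 249.3] 0.29 1
jar scene [318.9 288.8] 0.55 1
jar top [330.1 216.7] 0.83 2
    [array([ 0.5934, -0.0876,  0.0054]), np.float64(0.0019)]
driver scene [184.5 382.6] 0.42 1
driver top [204.4 249.1] 0.54 1
    [array([ 0.3848, -0.0039, -0.2949]), np.float64(0.6686)]
notebook scene [387.6 195.3] 0.68 2
notebook top [127.5 259.4] 0.74 1
    [array([ 0.4676,  0.4653, -0.0056]), np.float64(0.0039)]
mug scene [185.8 383. ] 0.6 1
mug top [476.2 235.3] 0.6 1
    [array([ 0.5507, -0.498 , -0.0053]), np.float64(0.005)]
marker scene [163.1 328.1] 0.79 2
marker top [448.3 297.9] 0.56 1
    [array([ 0.3777, -0.4171, -0.0037]), np.float64(0.0005)]
{'time': 1.3, 'q': array([-1.32390023e+00,  2.63870980e-01,  1.60398278e+00, -4.12295432e-05,
        1.27373816e+00, -3.68965879e-02]), 'joint_vel': array([ 0.00082403,  0.00034138,  0.00043416, -0.00072453,  0.00106722,
       -0.0012971 ]), 'joint_torque': array([ 4.61601803e-05, -5.15065455e+01, -3.67716551e+01, -6.62460661e-05,
        1.11655998e-03, -4.94127363e-06]), 'tool_pos': array([ 0.18898402, -0.64799477,  0.23130861]), 'tcp_rot': array([ 3.11001089e+00,  4.44304154e-01, -6.14659462e-05]), 'wrist_force': array([0.62278959, 0.01686974, 0.64720398]), 'torque': array([-0.00234041, -0.00930066, -0.03766628]), 'grip_force': 0.0, 'width': 1.00172264850506}
```

```bash
python3 - <<'E'
import cv2
a=cv2.imread('pics/top1.png')[150:330,150:390]; b=cv2.imread('pics/scene1.png')[140:320,230:470]
cv2.imwrite('pics/c1.png',cv2.resize(a,(800,600),interpolation=cv2.INTER_CUBIC))
cv2.imwrite('pics/c2.png',cv2.resize(b,(800,600),interpolation=cv2.INTER_CUBIC))
E
```

```text
(no output)
```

View pics/c1.png

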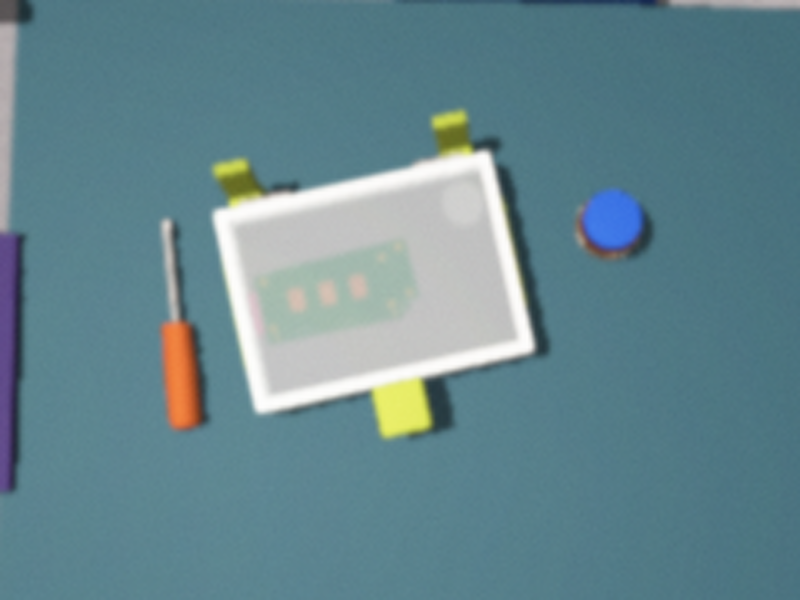

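View pics/c2.png

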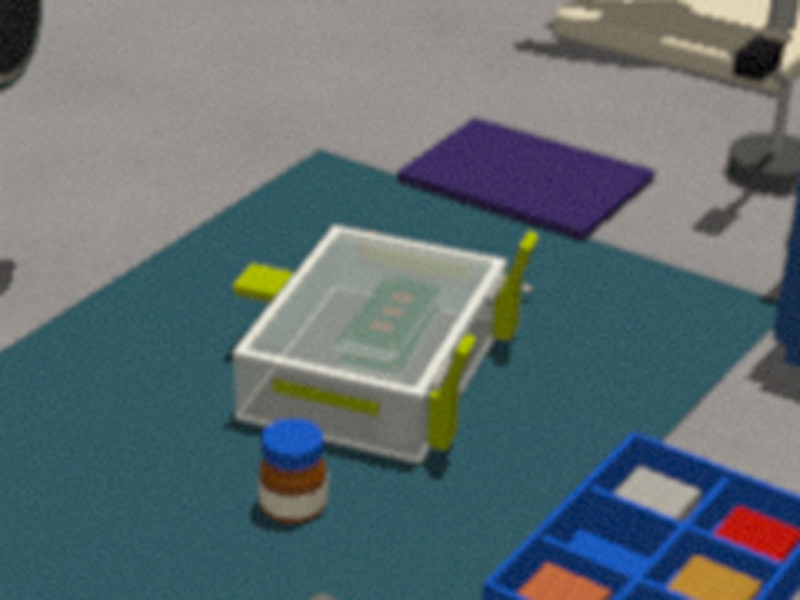

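The top crop shows the lid corners at (217,212), (490,153), (535,352) and (260,412), the tab at about (402,408), and the boards under the lid toward the +y end. In the scene view the lid is shut and the posts are behind it.

```bash
python3 - <<'E'
from h import *
C=read_camera('top')
cr=np.array([(217,212),(490,153),(535,352),(260,412)])/800*240+150   # RL, RR, FR, FL
m=[(80,110),(80,-110),(-80,-110),(-80,110)]
W=np.array([onz(C,u,.065)[:2] for u in cr]); M=np.array(m)/1000.
c=W.mean(0); H=(M).T@(W-c); th=np.arctan2(H[0,1]-H[1,0],H[0,0]+H[1,1])
Rm=np.array([[np.cos(th),-np.sin(th)],[np.sin(th),np.cos(th)]])
print('centre',c,'yaw deg',np.degrees(th)); print('resid',(W-c-M@Rm.T).round(4))
for n,p in dict(tab=(-.108,0),hinge=(.08,0),pad=(0,.0585)).items(): print(n,c+Rm@np.array(p))
g=regions_of('top','lid_tab'); print([ (x['bbox'],x['p']) for x in g])
hsv=cv2.cvtColor(C['image'],cv2.COLOR_RGB2HSV); mk=cv2.inRange(hsv,(25,120,120),(40,255,255)); mk[:255]=0
v,u=np.nonzero(mk[:300]); print('lime',u.mean(),v.mean(),len(u), onz(C,(u.mean(),v.mean()),.07), c+Rm@np.array((-.101,0)))
E
```

```text
centre [0.5361717  0.09202412] yaw deg 13.642255958757689
resid [[ 0.0004 -0.0002]
 [ 0.0001  0.0008]
 [-0.0007  0.0001]
 [ 0.0002 -0.0007]]
tab [0.43121867 0.06655136]
hinge [0.61391469 0.11089283]
pad [0.52237396 0.14887367]
[([214.2, 192.0, 93.1, 88.1], 0.84), ([201.0, 231.1, 6.3, 48.8], 0.66), ([466.1, 219.1, 38.0, 41.8], 0.48)]
lime 270.6079295154185 272.1453744493392 227 [0.43858583 0.06887513 0.07      ] [0.43802118 0.06820237]
```

>>> {"method": "apply_moves", "body": {
  "fingers": [1,1,1,1,1,1,1,1,1,1,1,1],
  "travel": [
    [0,0,0],
    [0.671,-0.553,0],
    [0.671,-0.553,0],
    [0.671,-0.553,0],
    [0.671,-0.553,0],
    [0.671,-0.553,0],
    [0.671,-0.553,0],
    [0.671,-0.553,0],
    [0.671,-0.553,0],
    [0.671,-0.553,0],
    [0.671,-0.553,0],
    [0,0,0]
  ],
  "rotation": [
    [0,0,0.437],
    [0,0,0],
    [0,0,0],
    [0,0,0],
    [0,0,0],
    [0,0,0],
    [0,0,0],
    [0,0,0],
    [0,0,0],
    [0,0,0],
    [0,0,0],
    [0,0,0]
  ],
  "newtons": 25
}}

```text
time: 2.6
tool_pos: [0.4525, -0.2963, 0.2316]
tcp_rot: [-3.117, -0.381, -0.003]
wrist_force: [-0.5, -0.5, 1.4]
width: 0.999
grip_force: 0.0
```

>>> {"method": "apply_moves", "body": {
  "fingers": [1,1,1,1,1,1,1,1,1,1,1,1],
  "travel": [
    [0.136,-0.721,0.2],
    [0.136,-0.721,0.2],
    [0.136,-0.721,0.2],
    [0.136,-0.721,0.2],
    [0.136,-0.721,0.2],
    [0.136,-0.721,0.2],
    [0.136,-0.721,0.2],
    [0.136,-0.721,0.2],
    [0.136,-0.721,0.2],
    [0.136,-0.721,0.2],
    [0,0,0],
    [0,0,0]
  ],
  "rotation": [
    [0,0,0],
    [0,0,0],
    [0,0,0],
    [0,0,0],
    [0,0,0],
    [0,0,0],
    [0,0,0],
    [0,0,0],
    [0,0,0],
    [0,0,0],
    [0,0,0],
    [0,0,0]
  ]
}}

```text
time: 3.8
tool_pos: [0.4308, 0.0663, 0.1312]
tcp_rot: [3.118, 0.376, -0.001]
wrist_force: [1.1, -0.4, -0.1]
width: 0.999
grip_force: 0.0
```

>>> {"method": "apply_moves", "body": {
  "fingers": [1,1,1,1,1,0.2,0.2,0.2,0.2,0.2,0.2,0.2],
  "travel": [
    [0,0,0.45],
    [0,0,0.45],
    [0,0,0.45],
    [0,0,0.45],
    [0,0,0],
    [0,0,0],
    [0,0,0],
    [0,0,0],
    [0,0,0],
    [0,0,0],
    [0,0,0],
    [0,0,0]
  ],
  "rotation": [
    [0,0,0],
    [0,0,0],
    [0,0,0],
    [0,0,0],
    [0,0,0],
    [0,0,0],
    [0,0,0],
    [0,0,0],
    [0,0,0],
    [0,0,0],
    [0,0,0],
    [0,0,0]
  ],
  "newtons": 30
}}

```text
time: 5.0
tool_pos: [0.4319, 0.068, 0.0434]
tcp_rot: [-3.117, -0.371, -0.004]
wrist_force: [-3.9, 8.0, 7.9]
width: 0.46
grip_force: 30.9
```

```bash
python3 - <<'E'
import numpy as np
w=np.ones(48);w[:4]=[.3,.5,.7,.9];w[-8:]=[.9,.8,.7,.6,.5,.4,.3,.2]
t=np.r_[0,np.cumsum(w)/w.sum()*1.815]
x=-.188*np.cos(t)+.004*np.sin(t); z=.188*np.sin(t)+.004*np.cos(t)
d=np.c_[np.diff(x),0*x[1:],-np.diff(z)]/.05
for k in range(4): print(d[12*k:12*k+12].round(3).tolist(),t[12*k+12])
E
```

```text
[[0.001, -0.0, -0.048], [0.004, -0.0, -0.08], [0.008, -0.0, -0.111], [0.015, -0.0, -0.143], [0.023, -0.0, -0.158], [0.03, -0.0, -0.157], [0.036, -0.0, -0.155], [0.043, -0.0, -0.154], [0.049, -0.0, -0.152], [0.056, -0.0, -0.149], [0.062, -0.0, -0.147], [0.068, -0.0, -0.144]] 0.4410280373831776
[[0.074, -0.0, -0.141], [0.08, -0.0, -0.138], [0.086, -0.0, -0.134], [0.091, -0.0, -0.131], [0.097, -0.0, -0.127], [0.102, -0.0, -0.122], [0.107, -0.0, -0.118], [0.112, -0.0, -0.113], [0.117, -0.0, -0.108], [0.121, -0.0, -0.103], [0.126, -0.0, -0.098], [0.13, -0.0, -0.093]] 0.9499065420560746
[[0.134, -0.0, -0.087], [0.137, -0.0, -0.081], [0.14, -0.0, -0.076], [0.144, -0.0, -0.07], [0.146, -0.0, -0.063], [0.149, -0.0, -0.057], [0.151, -0.0, -0.051], [0.153, -0.0, -0.044], [0.155, -0.0, -0.038], [0.156, -0.0, -0.031], [0.158, -0.0, -0.025], [0.158, -0.0, -0.018]] 1.4587850467289718
[[0.159, -0.0, -0.011], [0.159, -0.0, -0.004], [0.159, 0.0, 0.002], [0.159, 0.0, 0.009], [0.143, 0.0, 0.014], [0.126, 0.0, 0.017], [0.11, 0.0, 0.018], [0.094, 0.0, 0.018], [0.078, 0.0, 0.017], [0.062, 0.0, 0.015], [0.046, 0.0, 0.012], [0.031, 0.0, 0.008]] 1.815
```

>>> {"method": "apply_moves", "body": {
  "fingers": [0.2,0.2,0.2,0.2,0.2,0.2,0.2,0.2,0.2,0.2,0.2,0.2],
  "travel": [
    [0.001,0,-0.048],
    [0.004,0,-0.08],
    [0.008,0,-0.111],
    [0.015,0,-0.143],
    [0.023,0,-0.158],
    [0.03,0,-0.157],
    [0.036,0,-0.155],
    [0.043,0,-0.154],
    [0.049,0,-0.152],
    [0.056,0,-0.149],
    [0.062,0,-0.147],
    [0.068,0,-0.144]
  ],
  "rotation": [
    [0,0,0],
    [0,0,0],
    [0,0,0],
    [0,0,0],
    [0,0,0],
    [0,0,0],
    [0,0,0],
    [0,0,0],
    [0,0,0],
    [0,0,0],
    [0,0,0],
    [0,0,0]
  ]
}}

```text
time: 6.2
tool_pos: [0.449, 0.0722, 0.1212]
tcp_rot: [-3.117, -0.373, 0.002]
wrist_force: [-0.4, 5.5, -4.7]
width: 0.461
grip_force: 30.9
```

>>> {"method": "apply_moves", "body": {
  "fingers": [0.2,0.2,0.2,0.2,0.2,0.2,0.2,0.2,0.2,0.2,0.2,0.2],
  "travel": [
    [0.074,0,-0.141],
    [0.08,0,-0.138],
    [0.086,0,-0.134],
    [0.091,0,-0.131],
    [0.097,0,-0.127],
    [0.102,0,-0.122],
    [0.107,0,-0.118],
    [0.112,0,-0.113],
    [0.117,0,-0.108],
    [0.121,0,-0.103],
    [0.126,0,-0.098],
    [0.13,0,-0.093]
  ],
  "rotation": [
    [0,0,0],
    [0,0,0],
    [0,0,0],
    [0,0,0],
    [0,0,0],
    [0,0,0],
    [0,0,0],
    [0,0,0],
    [0,0,0],
    [0,0,0],
    [0,0,0],
    [0,0,0]
  ]
}}

```text
time: 7.4
tool_pos: [0.5077, 0.0868, 0.1922]
tcp_rot: [-3.117, -0.373, 0.009]
wrist_force: [-5.5, 4.6, -0.7]
width: 0.463
grip_force: 31.8
```

>>> {"method": "apply_moves", "body": {
  "fingers": [0.2,0.2,0.2,0.2,0.2,0.2,0.2,0.2,0.2,0.2,0.2,0.2],
  "travel": [
    [0.134,0,-0.087],
    [0.137,0,-0.081],
    [0.14,0,-0.076],
    [0.144,0,-0.07],
    [0.146,0,-0.063],
    [0.149,0,-0.057],
    [0.151,0,-0.051],
    [0.153,0,-0.044],
    [0.155,0,-0.038],
    [0.156,0,-0.031],
    [0.158,0,-0.025],
    [0.158,0,-0.018]
  ],
  "rotation": [
    [0,0,0],
    [0,0,0],
    [0,0,0],
    [0,0,0],
    [0,0,0],
    [0,0,0],
    [0,0,0],
    [0,0,0],
    [0,0,0],
    [0,0,0],
    [0,0,0],
    [0,0,0]
  ]
}}

```text
time: 8.6
tool_pos: [0.5955, 0.1086, 0.2256]
tcp_rot: [-3.116, -0.373, 0.004]
wrist_force: [-4.4, 6.1, 2.6]
width: 0.465
grip_force: 34.0
```

>>> {"method": "apply_moves", "body": {
  "fingers": [0.2,0.2,0.2,0.2,0.2,0.2,0.2,0.2,0.2,0.2,0.2,0.2],
  "travel": [
    [0.159,0,-0.011],
    [0.159,0,-0.004],
    [0.159,0,0.002],
    [0.159,0,0.009],
    [0.143,0,0.014],
    [0.126,0,0.017],
    [0.11,0,0.018],
    [0.094,0,0.018],
    [0.078,0,0.017],
    [0.062,0,0.015],
    [0.046,0,0.012],
    [0.031,0,0.008]
  ],
  "rotation": [
    [0,0,0],
    [0,0,0],
    [0,0,0],
    [0,0,0],
    [0,0,0],
    [0,0,0],
    [0,0,0],
    [0,0,0],
    [0,0,0],
    [0,0,0],
    [0,0,0],
    [0,0,0]
  ]
}}

```text
time: 9.8
tool_pos: [0.6607, 0.1248, 0.2206]
tcp_rot: [-3.115, -0.374, 0.0]
wrist_force: [-4.8, 7.5, 1.7]
width: 0.459
grip_force: 36.8
```

>>> {"method": "apply_moves", "body": {
  "fingers": [0.2,0.2,0.2,0.2,0.2,0.2],
  "travel": [
    [0.02,0,0.005],
    [0.02,0,0.005],
    [0.02,0,0.005],
    [0.02,0,0.005],
    [0,0,0],
    [0,0,0]
  ],
  "rotation": [
    [0,0,0],
    [0,0,0],
    [0,0,0],
    [0,0,0],
    [0,0,0],
    [0,0,0]
  ]
}}

```text
time: 10.4
tool_pos: [0.6646, 0.1258, 0.2196]
tcp_rot: [-3.115, -0.374, -0.0]
wrist_force: [-3.1, 7.0, 3.3]
width: 0.464
grip_force: 37.1
```

>>> {"method": "apply_moves", "body": {
  "fingers": [0.2,0.2,0.2,0.2,0.2,0.2],
  "travel": [
    [0.02,0,0.005],
    [0.02,0,0.005],
    [0.02,0,0.005],
    [0.02,0,0.005],
    [0,0,0],
    [0,0,0]
  ],
  "rotation": [
    [0,0,0],
    [0,0,0],
    [0,0,0],
    [0,0,0],
    [0,0,0],
    [0,0,0]
  ]
}}

```text
time: 11.0
tool_pos: [0.6684, 0.1268, 0.2185]
tcp_rot: [-3.115, -0.374, 0.0]
wrist_force: [-2.8, 7.5, 3.1]
width: 0.461
grip_force: 37.3
```

```bash
python3 - <<'E'
from h import *
C=read_camera('scene'); 
c=np.array([.5362,.0920]);th=np.radians(13.64)
def P(x,y,z): return [c[0]+x*np.cos(th)-y*np.sin(th),c[1]+x*np.sin(th)+y*np.cos(th),z]
im=C['image'][:,:,::-1].copy()
for a,col in((1.75,(0,0,255)),(1.83,(255,0,0))):
    pts=[P(.08-.16*np.cos(a),y,.06+.16*np.sin(a)) for y in(-.11,.11)]+[P(.08,y,.06) for y in(.11,-.11)]
    cv2.polylines(im,[proj(C,pts).round().astype(int)],True,col,1)
cv2.imwrite('pics/s2.png',cv2.resize(im[90:315,260:560],(800,600),interpolation=cv2.INTER_CUBIC))
E
```

```text
(no output)
```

View pics/s2.png

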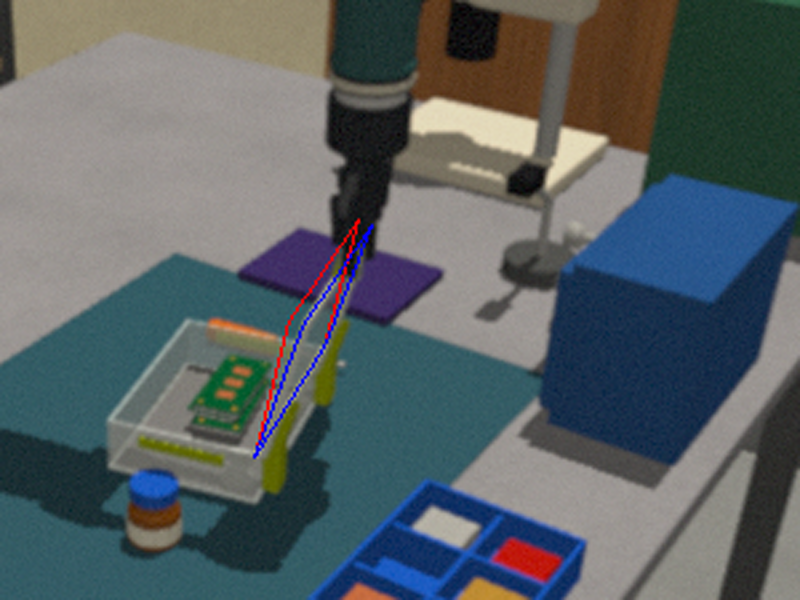

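The picture shows the lid nearly on the blue 1.83 outline, held by the gripper. The staggered boards are at about (235,395). I'll nudge the lid a little further to feel for the stop.

>>> {"method": "apply_moves", "body": {
  "fingers": [0.2,0.2,0.2,0.2,0.2,0.2,0.2,0.2],
  "travel": [
    [0.02,0,0.006],
    [0.02,0,0.006],
    [0.02,0,0.006],
    [0.02,0,0.006],
    [0.02,0,0.006],
    [0.02,0,0.006],
    [0,0,0],
    [0,0,0]
  ],
  "rotation": [
    [0,0,0],
    [0,0,0],
    [0,0,0],
    [0,0,0],
    [0,0,0],
    [0,0,0],
    [0,0,0],
    [0,0,0]
  ]
}}

```text
time: 11.85
tool_pos: [0.6738, 0.1281, 0.2167]
tcp_rot: [-3.115, -0.374, 0.002]
wrist_force: [-4.3, 7.4, 3.0]
width: 0.46
grip_force: 37.6
```

```bash
python3 - <<'E'
from h import *
C=read_camera('scene'); 
c=np.array([.5362,.0920]);th=np.radians(13.64)
def P(x,y,z): return [c[0]+x*np.cos(th)-y*np.sin(th),c[1]+x*np.sin(th)+y*np.cos(th),z]
im=cv2.resize(C['image'][:,:,::-1][165:270,345:405],(343*1,600),interpolation=cv2.INTER_CUBIC); s=600/105
im2=im.copy()
for a,col in((1.83,(255,0,0)),(1.89,(0,0,255))):
    pts=[P(.08-.16*np.cos(a),y,.06+.16*np.sin(a)) for y in(-.11,.11)]+[P(.08,y,.06) for y in(.11,-.11)]
    cv2.polylines(im2,[((proj(C,pts)-[345,165]+.5)*s).round().astype(int)],True,col,1)
cv2.imwrite('pics/s3.png',np.hstack([im,im2]))
E
```

```text
(no output)
```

View pics/s3.png

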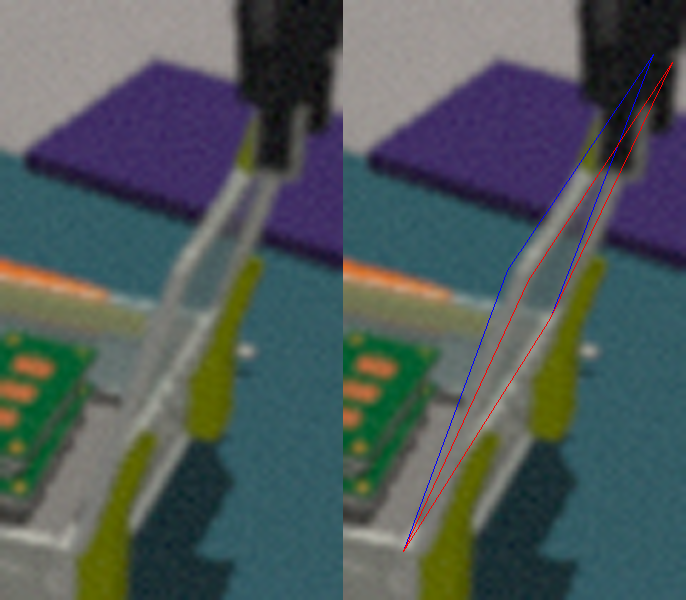

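The crop shows the lid edge between the 1.83 and 1.89 outlines, so it is at or very near the stop. I'll release it and check.

>>> {"method": "apply_moves", "body": {
  "fingers": [0.55,0.7,0.85,1,1,1,1,1,1,1,1],
  "travel": [
    [0,0,0],
    [0,0,0],
    [0,0,0],
    [0,0,0],
    [0,0,0],
    [0,0,-0.4],
    [0,0,-0.8],
    [0,0,-0.8],
    [-0.6,0,-0.2],
    [-1,0,0],
    [-0.8,0,0]
  ],
  "rotation": [
    [0,0,0],
    [0,0,0],
    [0,0,0],
    [0,0,0],
    [0,0,0],
    [0,0,0],
    [0,0,0],
    [0,0,0],
    [0,0,0],
    [0,0,0],
    [0,0,0]
  ]
}}

```text
time: 13.0
tool_pos: [0.5573, 0.0967, 0.3257]
tcp_rot: [3.119, 0.373, 0.001]
wrist_force: [-0.1, 0.2, 0.3]
width: 1.002
grip_force: 0.0
```

```bash
cat > m.py <<'E'
from h import *
import sys
C={n:read_camera(n) for n in('scene','top')}
for t in ['lid_tab','lid_hinge','pad','board1','board4','spool']:
    r={}
    for n in C:
        l=tip_of(n,t)
        if l: r[n]=l[0]['location']; print(t,n,np.round(r[n],1),round(l[0]['p'],2))
    if len(r)==2: print('   ',[np.round(x,4) for x in tri(C['scene'],r['scene'],C['top'],r['top'])])
c=np.array([.5362,.0920]);th=np.radians(13.64)
def P(x,y,z): return [c[0]+x*np.cos(th)-y*np.sin(th),c[1]+x*np.sin(th)+y*np.cos(th),z]
for a in(1.75,1.83,1.89): print(a,[proj(C[n],[P(.08-.188*np.cos(a)+.004*np.sin(a),0,.06+.188*np.sin(a)+.004*np.cos(a))]).round(1).tolist() for n in C])
a=C['scene']['image'][120:300,290:430];b=C['top']['image'][170:290,190:330]
r=lambda x:cv2.resize(x,(400,int(400*x.shape[0]/x.shape[1])),interpolation=cv2.INTER_CUBIC)
a,b=r(a),r(b); o=np.zeros((max(len(a),len(b)),800,3),np.uint8); o[:len(a),:400]=a;o[:len(b),400:]=b
cv2.imwrite('pics/m1.png',o[:,:,::-1])
E
python3 m.py
```

```text
lid_tab scene [392.4 182.9] 0.66
lid_hinge scene [370.  242.3] 0.61
pad scene [347.9 238. ] 0.79
pad top [243.1 240.5] 0.77
    [array([0.5229, 0.1488, 0.0103]), np.float64(0.0008)]
board1 scene [347.5 233.7] 0.89
board1 top [249.5 241.1] 0.8
    [array([0.5247, 0.1326, 0.0333]), np.float64(0.0108)]
board4 scene [347.5 233.7] 0.89
board4 top [249.5 241.1] 0.8
    [array([0.5247, 0.1326, 0.0333]), np.float64(0.0108)]
spool top [288.6 212. ] 0.5
1.75 [[[386.1, 181.0]], [[246.0, 177.2]]]
1.83 [[[391.7, 183.3]], [[244.8, 171.3]]]
1.89 [[[395.7, 185.3]], [[244.0, 167.1]]]
```

View pics/m1.png

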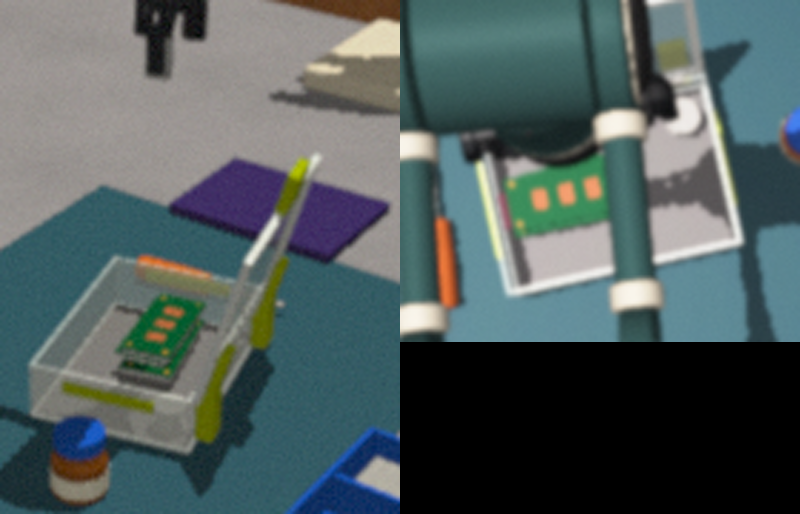

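The lid rests on the stop: the tab is at scene pixel (392,183), which matches 1.83. The boards are stacked and staggered in both directions. Next I'll turn the gripper across the boards.

>>> {"method": "apply_moves", "body": {
  "fingers": [1,1,1,1,1,1,1,1,1,1,1,1],
  "travel": [
    [-0.216,-0.504,0],
    [-0.216,-0.504,0],
    [0,0,0],
    [0,0,0],
    [0,0,0],
    [0,0,0],
    [0,0,0],
    [0,0,0],
    [0,0,0],
    [0,0,0],
    [0,0,0],
    [0,0,0]
  ],
  "rotation": [
    [0,0,0],
    [0,0,0],
    [0,0,-1],
    [0,0,-1],
    [0,0,-1],
    [0,0,-1],
    [0,0,-1],
    [0,0,-1],
    [0,0,-1],
    [0,0,-1],
    [0,0,-1],
    [0,0,-1]
  ]
}}

```text
time: 14.9
tool_pos: [0.5257, 0.1411, 0.3249]
tcp_rot: [-2.511, -1.888, 0.0]
wrist_force: [0.3, 0.7, -0.1]
width: 0.999
grip_force: 0.0
```

>>> {"method": "apply_moves", "body": {
  "fingers": [1,1,1,1,1,1,1],
  "travel": [
    [0,0,0],
    [0,0,0],
    [0,0,0],
    [0,0,0],
    [0,0,0],
    [0,0,0],
    [0,0,0]
  ],
  "rotation": [
    [0,0,-1],
    [0,0,-1],
    [0,0,-1],
    [0,0,-1],
    [0,0,-1],
    [0,0,0],
    [0,0,0]
  ]
}}

```text
time: 15.6
tool_pos: [0.5257, 0.141, 0.3249]
tcp_rot: [-1.945, -2.467, 0.0]
wrist_force: [-0.3, 0.3, -0.1]
width: 0.997
grip_force: 0.0
```

```bash
cat > w.py <<'E'
from h import *
import sys
C=read_camera('wrist'); save(C,sys.argv[1]); s=read_state(); print(s['time'],s['tool_pos'].round(4),R.from_rotvec(s['tcp_rot']).as_matrix().round(4).tolist())
for t in ('pad','board4'):
    for l in tip_of('wrist',t): print(t,np.round(l['location'],1),round(l['p'],2))
E
python3 w.py w1.png
```

```text
15.65 [0.5257 0.141  0.325 ] [[-0.2338, 0.9723, -0.0001], [0.9723, 0.2338, -0.0], [-0.0, -0.0001, -1.0]]
board4 [327.5 191.8] 0.72
```

View pics/w1.png

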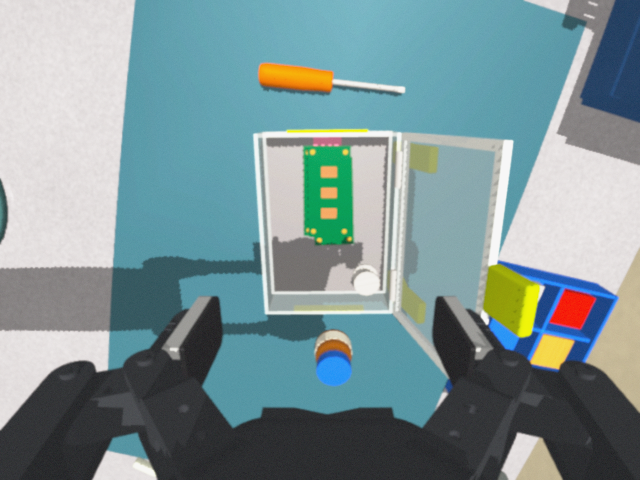

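The wrist view shows the stack at about (303–354, 146–245), with lower boards peeping out at the -y end, the pink pad at (327,141), and the spool at (366,280). I'll measure the extents.

```bash
python3 - <<'E'
from h import *
C=read_camera('wrist');im=C['image']
c=np.array([.5362,.0920]);th=np.radians(13.64);Rm=np.array([[np.cos(th),-np.sin(th)],[np.sin(th),np.cos(th)]])
loc=lambda uv,z:((onz(C,uv,z)[:2]-c)@Rm*1000).round(1)
hsv=cv2.cvtColor(im,cv2.COLOR_RGB2HSV); g=cv2.inRange(hsv,(45,90,40),(80,255,255)); g[:130]=0;g[260:]=0
k,lab,st,_=cv2.connectedComponentsWithStats(g); i=1+st[1:,4].argmax(); v,u=np.nonzero(lab==i)
box=cv2.boxPoints(cv2.minAreaRect(np.c_[u,v].astype(np.float32))); print('green box mm @.037',[loc(b,.037).tolist() for b in box])
# case rim corners guess from model
def P(x,y,z): return np.r_[c+Rm@[x,y],z]
print('case rim px',proj(C,[P(-.08,.11,.06),P(.08,.11,.06),P(.08,-.11,.06),P(-.08,-.11,.06)]).round(1).tolist())
cv2.imwrite('pics/w2.png',cv2.resize(im[125:265,260:400][:,:,::-1],(600,600),interpolation=cv2.INTER_CUBIC))
E
```

```text
green box mm @.037 [[-25.4, 96.2], [30.0, 96.2], [32.2, -23.3], [-27.6, -23.3]]
case rim px [[252.2, 134.8], [399.7, 134.6], [389.7, 314.8], [262.9, 314.9]]
```

View pics/w2.png

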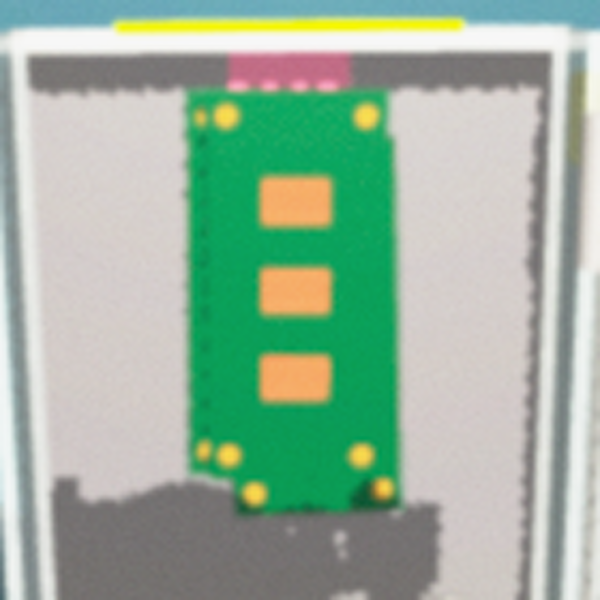

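The crop shows four boards with about 10 mm of stagger in x and y. Extents in the case frame are x −27…+31 and y −22…96 mm. Next I'll lower the open fingers around the middle of the stack.

>>> {"method": "apply_moves", "body": {
  "fingers": [1,1,1,1,1,1,1,1,1,1,1,1],
  "travel": [
    [-0.2,-0.028,0.7],
    [0,0,0.7],
    [0,0,0.7],
    [0,0,0.7],
    [0,0,0.7],
    [0,0,0.7],
    [0,0,0.7],
    [0,0,0.7],
    [0,0,0.3],
    [0,0,0.3],
    [0,0,0.22],
    [0,0,0]
  ],
  "rotation": [
    [0,0,-0.02],
    [0,0,0],
    [0,0,0],
    [0,0,0],
    [0,0,0],
    [0,0,0],
    [0,0,0],
    [0,0,0],
    [0,0,0],
    [0,0,0],
    [0,0,0],
    [0,0,0]
  ],
  "newtons": 20
}}

```text
time: 17.0
tool_pos: [0.5263, 0.1309, 0.0033]
tcp_rot: [-1.939, -2.471, 0.001]
wrist_force: [0.2, 0.8, 0.5]
width: 1.002
grip_force: 0.0
```

>>> {"method": "apply_moves", "body": {
  "fingers": [0.8,0.75,0.72,0.7,0.68,0.66,0.64,0.62,0.6,0.58,0.56,0.55],
  "travel": [
    [0,0,0],
    [0,0,0],
    [0,0,0],
    [0,0,0],
    [0,0,0],
    [0,0,0],
    [0,0,0],
    [0,0,0],
    [0,0,0],
    [0,0,0],
    [0,0,0],
    [0,0,0]
  ],
  "rotation": [
    [0,0,0],
    [0,0,0],
    [0,0,0],
    [0,0,0],
    [0,0,0],
    [0,0,0],
    [0,0,0],
    [0,0,0],
    [0,0,0],
    [0,0,0],
    [0,0,0],
    [0,0,0]
  ]
}}

```text
time: 18.2
tool_pos: [0.5295, 0.1316, 0.0059]
tcp_rot: [1.937, 2.469, 0.007]
wrist_force: [4.3, 2.1, 7.8]
width: 0.584
grip_force: 19.6
```

>>> {"method": "apply_moves", "body": {
  "fingers": [0.65,0.75,0.75,0.75,0.75,0.72,0.68,0.65,0.62,0.6,0.58,0.56],
  "travel": [
    [0,0,0],
    [0,0,0],
    [0,0,0],
    [0,0,-0.1],
    [0,0,0],
    [0,0,0],
    [0,0,0],
    [0,0,0],
    [0,0,0],
    [0,0,0],
    [0,0,0],
    [0,0,0]
  ],
  "rotation": [
    [0,0,0],
    [0,0,0],
    [0,0,0],
    [0,0,0],
    [0,0,0],
    [0,0,0],
    [0,0,0],
    [0,0,0],
    [0,0,0],
    [0,0,0],
    [0,0,0],
    [0,0,0]
  ]
}}

```text
time: 19.4
tool_pos: [0.5278, 0.1312, 0.0096]
tcp_rot: [1.939, 2.47, 0.003]
wrist_force: [3.1, 0.6, 1.6]
width: 0.585
grip_force: 20.8
```

>>> {"method": "apply_moves", "body": {
  "fingers": [0.65,0.75,0.75,0.75,0.75,0.68,0.64,0.61,0.58,0.56,0.55,0.55],
  "travel": [
    [0,0,0],
    [0,0,0],
    [0.36,0,0],
    [0.36,0,0],
    [0,0,0],
    [0,0,0],
    [0,0,0],
    [0,0,0],
    [0,0,0],
    [0,0,0],
    [0,0,0],
    [0,0,0]
  ],
  "rotation": [
    [0,0,0],
    [0,0,0],
    [0,0,0],
    [0,0,0],
    [0,0,0],
    [0,0,0],
    [0,0,0],
    [0,0,0],
    [0,0,0],
    [0,0,0],
    [0,0,0],
    [0,0,0]
  ]
}}

```text
time: 20.6
tool_pos: [0.5186, 0.1656, 0.0092]
tcp_rot: [1.939, 2.471, 0.001]
wrist_force: [1.8, -1.8, 1.8]
width: 0.58
grip_force: 21.6
```

>>> {"method": "apply_moves", "body": {
  "fingers": [0.65,0.75,0.75,0.75,0.75,0.75,0.68,0.64,0.61,0.58,0.56,0.55],
  "travel": [
    [0,0,0],
    [0,0,0],
    [-0.5,0,0],
    [-0.5,0,0],
    [-0.5,0,0],
    [0,0,0],
    [0,0,0],
    [0,0,0],
    [0,0,0],
    [0,0,0],
    [0,0,0],
    [0,0,0]
  ],
  "rotation": [
    [0,0,0],
    [0,0,0],
    [0,0,0],
    [0,0,0],
    [0,0,0],
    [0,0,0],
    [0,0,0],
    [0,0,0],
    [0,0,0],
    [0,0,0],
    [0,0,0],
    [0,0,0]
  ]
}}

```text
time: 21.8
tool_pos: [0.5359, 0.0939, 0.0092]
tcp_rot: [-1.939, -2.472, -0.001]
wrist_force: [-0.4, 3.2, 3.2]
width: 0.581
grip_force: 21.7
```

>>> {"method": "apply_moves", "body": {
  "fingers": [0.65,0.75,0.75,0.75,0.5,0.3,0.2,0.2,0.2,0.2,0.2],
  "travel": [
    [0,0,0],
    [0,0,0],
    [-0.43,0,0],
    [-0.43,0,-0.03],
    [0,0,0],
    [0,0,0],
    [0,0,0],
    [0,0,0],
    [0,0,0],
    [0,0,0],
    [0,0,0]
  ],
  "rotation": [
    [0,0,0],
    [0,0,0],
    [0,0,0],
    [0,0,0],
    [0,0,0],
    [0,0,0],
    [0,0,0],
    [0,0,0],
    [0,0,0],
    [0,0,0],
    [0,0,0]
  ]
}}

```text
time: 22.9
tool_pos: [0.546, 0.0516, 0.0105]
tcp_rot: [-1.939, -2.472, 0.0]
wrist_force: [0.3, -0.3, -0.7]
width: 0.197
grip_force: 0.0
```

>>> {"method": "apply_moves", "body": {
  "fingers": [0.2,0.2,0.2,0.2,0.2,0.2,0.2,0.2,0.2,0.2],
  "travel": [
    [0.06,0,0],
    [0.06,0,0],
    [0.06,0,0],
    [0.06,0,0],
    [0.06,0,0],
    [0.06,0,0],
    [0.06,0,0],
    [0.06,0,0],
    [0,0,0],
    [0,0,0]
  ],
  "rotation": [
    [0,0,0],
    [0,0,0],
    [0,0,0],
    [0,0,0],
    [0,0,0],
    [0,0,0],
    [0,0,0],
    [0,0,0],
    [0,0,0],
    [0,0,0]
  ]
}}

```text
time: 23.9
tool_pos: [0.5403, 0.0751, 0.0105]
tcp_rot: [-1.939, -2.471, -0.001]
wrist_force: [0.5, -0.9, 0.0]
width: 0.199
grip_force: 0.1
```

```bash
python3 - <<'E'
from h import *
s=read_state(); c=np.array([.5362,.0920]);th=np.radians(13.64);Rm=np.array([[np.cos(th),-np.sin(th)],[np.sin(th),np.cos(th)]])
print(s['time'],((s['tool_pos'][:2]-c)@Rm*1000).round(1),s['wrist_force']@np.r_[Rm[:,1],0],s['width'])
C=read_camera('wrist'); cv2.imwrite('pics/w3.png',C['image'][:,:,::-1])
E
```

```text
23.9 [ -0.  -17.4] -0.9666598392524038 0.1992146976727425
```

View pics/w3.png

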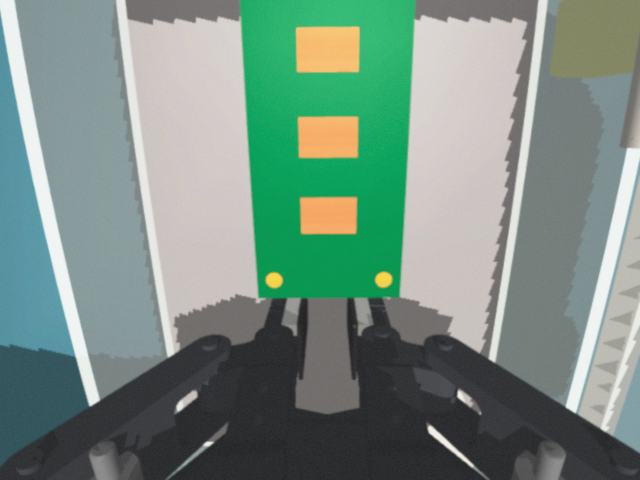

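The wrist view shows straight sides and both fingers against the near end at (330,300). I'll push on to the wall.

>>> {"method": "apply_moves", "body": {
  "fingers": [0.2,0.2,0.2,0.2,0.2,0.2,0.2,0.2],
  "travel": [
    [0.03,0,0],
    [0.03,0,0],
    [0.03,0,0],
    [0.03,0,0],
    [0.03,0,0],
    [0.03,0,0],
    [0,0,0],
    [0,0,0]
  ],
  "rotation": [
    [0,0,0],
    [0,0,0],
    [0,0,0],
    [0,0,0],
    [0,0,0],
    [0,0,0],
    [0,0,0],
    [0,0,0]
  ]
}}

```text
time: 24.75
tool_pos: [0.5395, 0.0794, 0.0106]
tcp_rot: [1.933, 2.47, -0.006]
wrist_force: [3.7, -18.4, -1.8]
width: 0.2
grip_force: 9.8
```

>>> {"method": "apply_moves", "body": {
  "fingers": [0.2,0.2,0.5,0.75,0.75,0.75,0.75,0.68,0.64,0.6,0.57,0.55],
  "travel": [
    [-0.3,0,0],
    [-0.3,0,0],
    [0,0,0],
    [0,0,0],
    [0,0,0],
    [0.5,0,0],
    [0.5,0,0],
    [0,0,0],
    [0,0,0],
    [0,0,0],
    [0,0,0],
    [0,0,0]
  ],
  "rotation": [
    [0,0,0],
    [0,0,0],
    [0,0,0],
    [0,0,0],
    [0,0,0],
    [0,0,0],
    [0,0,0],
    [0,0,0],
    [0,0,0],
    [0,0,0],
    [0,0,0],
    [0,0,0]
  ]
}}

```text
time: 25.95
tool_pos: [0.5339, 0.1026, 0.0107]
tcp_rot: [1.94, 2.471, 0.001]
wrist_force: [0.9, 1.6, 0.6]
width: 0.584
grip_force: 21.6
```

>>> {"method": "apply_moves", "body": {
  "fingers": [0.55,0.65,0.75,0.75,0.75,0.75,0.68,0.64,0.6,0.57,0.55,0.55],
  "travel": [
    [0,0,0],
    [0,0,0],
    [0,0,0],
    [0.6,0,0],
    [0.6,0,0],
    [0,0,0],
    [0,0,0],
    [0,0,0],
    [0,0,0],
    [0,0,0],
    [0,0,0],
    [0,0,0]
  ],
  "rotation": [
    [0,0,0],
    [0,0,0],
    [0,0,0],
    [0,0,0],
    [0,0,0],
    [0,0,0],
    [0,0,0],
    [0,0,0],
    [0,0,0],
    [0,0,0],
    [0,0,0],
    [0,0,0]
  ]
}}

```text
time: 27.15
tool_pos: [0.5198, 0.1605, 0.0107]
tcp_rot: [1.939, 2.471, 0.0]
wrist_force: [1.9, -1.8, 0.4]
width: 0.582
grip_force: 21.8
```

>>> {"method": "apply_moves", "body": {
  "fingers": [0.55,0.65,0.75,0.75,0.75,0.75,0.68,0.64,0.6,0.57,0.55,0.55],
  "travel": [
    [0,0,0],
    [0,0,0],
    [0,0,0],
    [-0.6,0,0],
    [0,0,0],
    [0,0,0],
    [0,0,0],
    [0,0,0],
    [0,0,0],
    [0,0,0],
    [0,0,0],
    [0,0,0]
  ],
  "rotation": [
    [0,0,0],
    [0,0,0],
    [0,0,0],
    [0,0,0],
    [0,0,0],
    [0,0,0],
    [0,0,0],
    [0,0,0],
    [0,0,0],
    [0,0,0],
    [0,0,0],
    [0,0,0]
  ]
}}

```text
time: 28.35
tool_pos: [0.5265, 0.1324, 0.0106]
tcp_rot: [-1.939, -2.471, -0.001]
wrist_force: [0.3, 3.4, 0.7]
width: 0.582
grip_force: 22.3
```

>>> {"method": "apply_moves", "body": {
  "fingers": [0.6,0.7,0.75,0.75,0.75,0.75,0.75,0.5,0.3,0.2,0.2,0.2],
  "travel": [
    [0,0,0],
    [0,0,0],
    [0,0,0],
    [-0.56,0,0],
    [-0.56,0,0],
    [-0.56,0,0],
    [0,0,0],
    [0,0,0],
    [0,0,0],
    [0,0,0],
    [0,0,0],
    [0,0,0]
  ],
  "rotation": [
    [0,0,0],
    [0,0,0],
    [0,0,0],
    [0,0,0],
    [0,0,0],
    [0,0,0],
    [0,0,0],
    [0,0,0],
    [0,0,0],
    [0,0,0],
    [0,0,0],
    [0,0,0]
  ]
}}

```text
time: 29.55
tool_pos: [0.5462, 0.051, 0.0105]
tcp_rot: [-1.938, -2.472, 0.0]
wrist_force: [0.1, 0.9, 0.0]
width: 0.2
grip_force: 0.0
```

>>> {"method": "apply_moves", "body": {
  "fingers": [0.2,0.2,0.2,0.2,0.2,0.2,0.2,0.2,0.2,0.2,0.2,0.2],
  "travel": [
    [0.1,0,0],
    [0.1,0,0],
    [0.1,0,0],
    [0.1,0,0],
    [0.05,0,0],
    [0.05,0,0],
    [0.04,0,0],
    [0.03,0,0],
    [0.03,0,0],
    [0.02,0,0],
    [0.02,0,0],
    [0,0,0]
  ],
  "rotation": [
    [0,0,0],
    [0,0,0],
    [0,0,0],
    [0,0,0],
    [0,0,0],
    [0,0,0],
    [0,0,0],
    [0,0,0],
    [0,0,0],
    [0,0,0],
    [0,0,0],
    [0,0,0]
  ]
}}

```text
time: 30.75
tool_pos: [0.5398, 0.0794, 0.0106]
tcp_rot: [1.936, 2.47, -0.002]
wrist_force: [3.8, -8.5, -1.5]
width: 0.202
grip_force: 4.6
```

>>> {"method": "apply_moves", "body": {
  "fingers": [0.2,0.2,0.2,0.2,0.2,0.2,0.2,0.2],
  "travel": [
    [-0.1,0,0],
    [-0.3,0,0],
    [0,0,-0.6],
    [0,0,-0.9],
    [0,0,-0.9],
    [0.5,0,-0.9],
    [0.5,0,-0.2],
    [0,0,0]
  ],
  "rotation": [
    [0,0,0],
    [0,0,0],
    [0,0,0],
    [0,0,0],
    [0,0,0],
    [0,0,0],
    [0,0,0],
    [0,0,0]
  ]
}}

```text
time: 31.55
tool_pos: [0.5336, 0.1116, 0.188]
tcp_rot: [1.935, 2.47, 0.009]
wrist_force: [0.2, 0.3, 0.6]
width: 0.202
grip_force: 0.0
```

```bash
python3 - <<'E'
from h import *
C=read_camera('wrist');im=C['image'];S=read_camera('scene')
c=np.array([.5362,.0920]);th=np.radians(13.64);Rm=np.array([[np.cos(th),-np.sin(th)],[np.sin(th),np.cos(th)]])
loc=lambda uv,z:((onz(C,uv,z)[:2]-c)@Rm*1000).round(1).tolist()
hsv=cv2.cvtColor(im,cv2.COLOR_RGB2HSV); g=cv2.inRange(hsv,(45,90,40),(80,255,255))
k,lab,st,_=cv2.connectedComponentsWithStats(g); i=1+st[1:,4].argmax(); v,u=np.nonzero(lab==i); print(st[i])
box=cv2.boxPoints(cv2.minAreaRect(np.c_[u,v].astype(np.float32))); print('green',[loc(b,.037) for b in box])
print('tab scene',[np.round(l['location'],1) for l in tip_of('scene','lid_tab')][:1])
x,y=proj(S,[np.r_[c+Rm@[0,.05],.03]])[0].astype(int)
b=cv2.resize(S['image'][y-38:y+38,x-50:x+50],(800,608),interpolation=cv2.INTER_CUBIC)[:600]
cv2.imwrite('pics/s4.png',b[:,:,::-1]); cv2.imwrite('pics/w4.png',im[:,:,::-1])
E
```

```text
[ 291  104   65  135 6875]
green [[-27.5, -0.8], [-24.9, 106.7], [23.9, 106.9], [26.7, -0.8]]
tab scene [array([392.6, 183.4])]
```

View pics/s4.png

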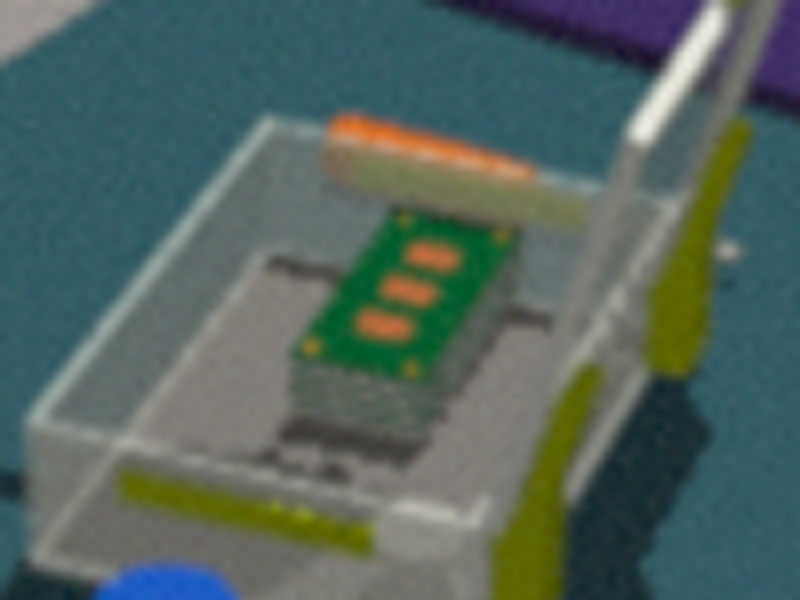

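View pics/w4.png

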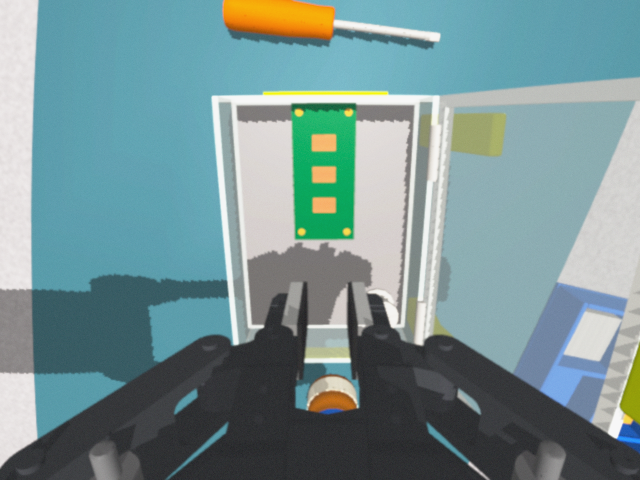

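Both views show one square stack: the scene view has flush faces at about (360,400), and the wrist view shows the stack against the +y wall at (292–356, 104–239). The lid is still on its stop, so I'm handing the job in.

```bash
python3 -c "
from workcell import *
print(finish_job())"
```

```text
the job is handed in; nothing more can be done
None
```

The lid rests on its stop, the four boards form one square stack flat on the pink pad against the +y end wall, and the job was handed in at about 32 s of the 72 s limit; no verdict was returned.

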